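Put the bench kit away in the interlocked chest

TASK

Clear the watch repairer's kit (oilstone, steel bench block, brass clamp and red parts case, whichever of them are out) into the right-hand drawer of the blue-fronted bench chest: only one drawer can be out at a time, so first push the left drawer fully home, which frees the right one, and pull that open. Lay every piece flat on the felt floor of the well, then fit the orange dust cover over them, pressing it down past its catches until it lies level on its ledges, and shut the right drawer fully. Leave the other things on the bench undisturbed.

Things in the scene. Friction and masses are not known exactly. Their poses are not given: they have to be found in the camera images.
- chest: Steel bench chest 220 deep (x) x 340 wide (y) x 125 mm high with two side-by-side drawers with blue fronts; it does not move. Its pose (place and yaw) varies. Origin: centre of its underside; x points from the fronts to the back, so drawers open along its -x; y to the left as seen by the robot. Drawer fronts, shut, lie at x = -110 mm; flat top at z = 125 mm.
- left_drawer (a joint): Opening of the narrow left drawer, m: 0 shut, 0.155 fully out. It starts out. About 1.5 N of friction. Interlock: while it is out by more than a few mm the right drawer is bolted (it gives about 4 mm and no more); and the other way round.
- right_drawer (a joint): Opening of the wide right drawer, m: 0 shut, 0.155 fully out. It starts shut and bolted. About 1.5 N of friction, a few N more in the first 15 mm while it shifts the interlock bolt.
- left_drawer_handle (a point): Centre of the left drawer's steel bar handle (bar along the chest's y, 70 mm long, about 10 mm thick, 35 mm off the drawer front, 90 mm above the bench, 35 mm below the chest's top). Axes as the chest's. Moves with the drawer.
- right_drawer_handle (a point): Centre of the right drawer's steel bar handle (100 mm long, otherwise as the left one).
- well (a point): Centre of the felt floor of the right drawer's well, 51 mm above the bench; moves with the drawer (under the chest's top when shut); axes as the chest's. The well is 140 (x) x 160 mm (y) inside, walls 54 mm high. Along its two y sides run wooden ledges 14 mm wide, tops 26 mm above the floor: the free floor is 140 x 132 mm, and the pieces must lie flat there, not on one another.
- seat (a point): 26 mm above well, level with the ledge tops: where the middle of the seated cover's underside lies. 11 mm higher, in the middle of each y side, a white sprung catch 60 mm long juts 8 mm in: the cover first rests on the catches some 15 mm too high (or askew) and needs 8 to 20 N downwards to snap past them. A cover left that high fouls the chest on shutting.
- cover: Orange dust cover plate, 132 (x) x 152 (y) x 6 mm, black grip rib on top in the middle, 60 mm long (x), 14 mm wide (y), 20 mm high above the plate; 0.16 kg. Starts on the bench. Origin: centre of the underside; x along the rib, z up. Fits the well with 4 mm to spare each side, rib along the drawer's travel, either way round.
- oilstone: Green oilstone on a wooden base, 64 x 24 x 16 mm. Origin: centre of the underside; x along its length, y across, z up. May be absent from a start. To be put away.
- bench_block: Dark steel bench block with brass dots on top, 62 x 24 x 18 mm. Origin: centre of the underside; x along its length, y across, z up. May be absent from a start. To be put away.
- clamp: Brass movement clamp, 64 x 24 mm, base 10 mm high with a jaw at each end, 18 mm high. Origin: centre of the underside; x along its length, y across, z up. May be absent from a start. To be put away.
- parts_case: Red plastic parts case with a white patch on top, 62 x 26 x 18 mm. Origin: centre of the underside; x along its length, y across, z up. May be absent from a start. To be put away.
- mug: Bystander, not to be disturbed: blue mug, 76 mm across, 85 mm high. Origin under its centre.
- polish: Bystander, not to be disturbed: red can, 60 mm across, 120 mm high. Origin under its centre.
- jar: Bystander, not to be disturbed: amber jar, 52 mm across, 65 mm high. Origin under its centre.
- bezel: Bystander, not to be disturbed: brass bezel ring, 70 mm across, 12 mm high, lying flat. Origin under its centre.
- screwdriver: Bystander, not to be disturbed: screwdriver lying flat, under 25 mm high. Origin near its middle.
- oil: Bystander, not to be disturbed: small green oil bottle, 36 mm across, 70 mm high. Origin under its centre.

How it is judged:
By the outcome, as a careful person would: the job done as asked, in the order asked, and still so for the second after the job is handed in, with the robot touching nothing.
Of oilstone, bench_block, clamp, parts_case only 2 to 4 are there at a start; the rules pass over those that are not, and their reading is None.
At some moment in a run one of oilstone, bench_block, clamp, parts_case, cover may be knocked a few centimetres aside while the robot is not near it.
It also fails if it takes over 210 s, if anything falls off the work surface, if the arm or the gripper's body presses on something with over 40 N, if the wrist force passes 120 N, or if a joint passes its speed limit or range.

ROBOT

A 6-joint arm with a two-finger parallel gripper is mounted at the origin on the work surface. World frame = base frame: x ahead of the robot, y to its left, z up, the work surface at z = 0. Lengths are in m, angles in rad, forces in N, time in s.
With the tool pointing down it reaches from about 0.425 to 0.95 m from the base axis. Payload 3.5 kg.
Tool frame: the origin (TCP) lies midway between the tips of the shut fingers; the grasp point (between the pads) lies 19 mm behind it (ctrl.hold_point_z is the distance from the TCP to the grasp point, in m); z points along the fingers, y is the line along which they close (so a half turn about z gives the same grasp; the last joint's range is limited). The gripper opens to 85 mm and grips with 20 to 120 N. Pads are 22 mm wide; open, the fingers measure 114 mm over their backs; the gripper's body (76 mm by 85 mm) begins 54 mm behind the grasp point. The pads swing forward as they close: fully open they stand 13 mm farther back than shut.
Start: joints at [-1.391, 0.286, 1.577, -0, 1.279, -0.15], TCP at [0.219, -0.639, 0.231] pointing down, gripper open.
Joint ranges: [-2.77, 2.77], [-0.9, 2.22], [0.21, 2.48], [-1.53, 4.67], [0.24, 2.81], [-2.84, 2.84]. Speed limits (rad/s): [2.79, 2.79, 3.14, 3.14, 3.14, 3.14].

INTERFACE

Orientations are given as a unit quaternion [x, y, z, w].
In Python, from plant import readout, cams, sign_off, ctrl gives the robot as it stands. The module is installed in compiled form; this text tells all that it offers.
- The arm moves only by the tool step_arm, never from a script. Its argument "increments" is a list of rows, each a list of 2 entries, a list of its own where there are three numbers: the shift along the world's x, y, z in mm, then the turn, a rotation vector about the world's x, y, z in rad. In form: [[[x, y, z], [rx, ry, rz]], ...]. A call has 1 to 8 rows; each row shifts and turns the commanded pose from where the row before left it; what a row does not reach is not made up. A row lasts 1/12 s, in which the tool goes at most 41.7 mm and 7.16 degrees, less where a joint would pass 70% of its speed; a pose out of reach is approached as far as the arm can. A call is refused whole if a number of a shift passes 41.7 or a number of a turn 0.125, either way. A call with a gripper value outside its range is refused whole. "fingers" is the opening, from -1 (shut) to 1 (fully open), set as the call begins (left out, the last holds). The fingers move at their own pace and stop on an object; "grip_force" is the grip in N (left out, the last holds). Time passes only in rows, so rows that do not move let the fingers close. It gives the time, the measured TCP pose, the force, the opening and the grip force at its end, in the units of the state.
- readout.get_state(): the state, without advancing time (a new reading comes with each control period).
- cams.read_camera(name): name is "scene" or "top" or "wrist"; returns the picture (384x512x3 uint8, red, green, blue); there is no depth.
- cams.get_calibration(name): a dict with "fx", "fy", "cx", "cy" (pixels), "distortion" ([k1, k2, p1, p2, k3] as OpenCV has them; the pictures are not rectified), "eye" and "rotation" of the camera in the world; the wrist camera has in their place "T_tool_cam" (4x4, takes a point from camera to tool coordinates, whose origin is the TCP and whose axes are the flange's). Camera axes: x right, y up, looking along -z (the intrinsics and any distortion apply to the point x, -y, -z); pixel columns grow to the right and rows downward; lengths in m; the calibration is good to about 2 mm. A picture is of the moment at which its call begins: read the wrist's pose just before it. get_calibration takes no time and is no camera call.
- sign_off(): hands the job in; it is judged then, once.
The state is a dict: "time": time; "qpos": joint angles; "dq": joint speeds; "joint_efforts": joint torques, N m; "eef_pos": TCP position; "tcp_rot": TCP orientation; "contact_force": force on the tool from outside, world axes, zero at the start; "wrist_torque": the same for the moment, N m; "opening": opening from 0.0 (shut) to 1.0 (fully open); "finger_force": force on a finger pad.
Only numpy, scipy, OpenCV 4.12 (cv2) and the standard library are available. Lean on these libraries where they do the work, as an engineer would, in place of code of your own. Each camera call takes 0.05 s, during which the arm holds its last target. There are 200 camera calls.

## Working session

There is one attempt and no reset: what is moved stays moved. The work goes in short steps, Python scripts to look and compute and a tool call to move; the robot and the scene stay as the last step left them, time stands still between calls to the robot, and variables do not carry over. Pictures are saved under pics/ and viewed, at most 17 in all, crops included, and the job is handed in when it is done.

Besides the shell and the picture viewer there is one more tool, called after "Emit:" by a JSON object that holds its "name" and its "arguments", one argument or row to a line. step_arm: Moves the arm, as the interface text tells. Its arguments: {"type":"object","properties":{"increments":{"type":"array","items":{"type":"array"}},"fingers":{"type":"number"},"grip_force":{"type":"number"}},"required":["increments"]}

```bash
ls; mkdir -p pics
python3 - <<'E'
from plant import readout,cams,ctrl
import cv2,numpy as np
print(readout.get_state(), ctrl.hold_point_z)
for n in("scene","top","wrist"):
    print(n,cams.get_calibration(n))
for n in("scene","top"):
    cv2.imwrite(f"pics/{n}0.png",cams.read_camera(n)[:,:,::-1])
E
```

```text
pics
{'time': 0.0, 'qpos': array([-1.39100205e+00,  2.87203178e-01,  1.57818561e+00,  6.12483039e-06,
        1.27860537e+00, -1.50001926e-01]), 'dq': array([-1.06762984e-03, -4.51364966e-04,  6.87001237e-04, -1.24110378e-06,
        1.27628127e-05,  2.76694861e-03]), 'joint_efforts': array([ 3.93570217e-04, -4.05982018e+01, -2.92624176e+01, -1.49532539e-04,
        5.67849493e-03,  3.62384725e-06]), 'eef_pos': array([ 0.21850732, -0.63795466,  0.22991751]), 'tcp_rot': array([ 9.86434522e-01,  1.64150823e-01, -1.49547640e-05, -1.20066527e-03]), 'contact_force': array([-0.30949959, -0.32159886, -0.2382124 ]), 'wrist_torque': array([0.03446626, 0.01731746, 0.00638602]), 'finger_force': 0.0, 'opening': 0.9981912950747823} 0.0187
scene {'fx': 485.2410254241685, 'fy': 485.2410254241685, 'cx': 247.5289352696559, 'cy': 197.75527328950258, 'distortion': array([0.05208195, 0.        , 0.        , 0.        , 0.        ]), 'eye': array([ 1.13020626, -0.9696226 ,  1.10545966]), 'rotation': array([0.39731324, 0.10643302, 0.25512726, 0.87505673])}
top {'fx': 355.7720797762227, 'fy': 355.7720797762227, 'cx': 253.9095246358939, 'cy': 194.7339873868555, 'distortion': array([0.00230309, 0.        , 0.        , 0.        , 0.        ]), 'eye': array([ 0.39072333, -0.03005255,  1.16672208]), 'rotation': array([-0.05322213,  0.03724158,  0.71182023, -0.69935143])}
wrist {'fx': 332.8282373765564, 'fy': 332.8282373765564, 'cx': 251.24815014785761, 'cy': 191.43473599411166, 'distortion': array([-0.06473923,  0.        ,  0.        ,  0.        ,  0.        ]), 'T_tool_cam': array([[-5.31676828e-04,  9.51037571e-01,  3.09074840e-01,
         7.82102158e-02],
       [ 9.99999755e-01,  6.46488751e-04, -2.69055850e-04,
         3.74421622e-04],
       [-4.55695629e-04,  3.09074621e-01, -9.51037681e-01,
        -1.42506392e-01],
       [ 0.00000000e+00,  0.00000000e+00,  0.00000000e+00,
         1.00000000e+00]])}
```

View pics/top0.png

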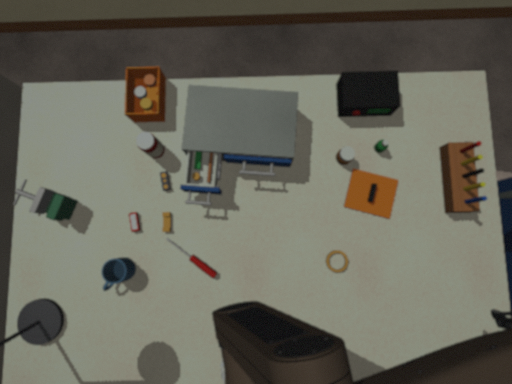

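View pics/scene0.png

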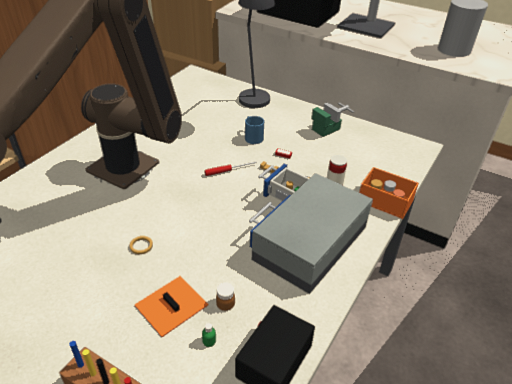

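```bash
cat > h.py <<'E'
from plant import readout,cams,ctrl
import cv2,numpy as np
from scipy.spatial.transform import Rotation as R
def cal(n,st=None):
    c=cams.get_calibration(n); K=np.array([[c['fx'],0,c['cx']],[0,c['fy'],c['cy']],[0,0,1]])
    if n=="wrist":
        T=np.eye(4);T[:3,:3]=R.from_quat(st['tcp_rot']).as_matrix();T[:3,3]=st['eef_pos']
        M=T@c['T_tool_cam']; return K,c['distortion'],M[:3,3],M[:3,:3]
    return K,c['distortion'],np.array(c['eye']),R.from_quat(c['rotation']).as_matrix()
def shot(n,f=None):
    st=readout.get_state(); im=cams.read_camera(n)[:,:,::-1].copy()
    if f: cv2.imwrite("pics/"+f,im)
    return im,cal(n,st)
def ray(C,px):
    K,d,e,M=C
    u=cv2.undistortPoints(np.array(px,float).reshape(-1,1,2),K,d)[:,0]
    v=np.c_[u[:,0],-u[:,1],-np.ones(len(u))]@M.T
    return e,v
def onz(C,px,z):
    e,v=ray(C,px); return e+v*((z-e[2])/v[:,2])[:,None]
def proj(C,P):
    K,d,e,M=C; q=(np.atleast_2d(P)-e)@M; q=q*[1,-1,-1]
    return cv2.projectPoints(q,np.zeros(3),np.zeros(3),K,d)[0][:,0]
def blobs(im,lo,hi,amin=20,box=None):
    h=cv2.cvtColor(im,cv2.COLOR_BGR2HSV); m=cv2.inRange(h,np.array(lo),np.array(hi))
    if box: k=np.zeros_like(m);k[box[1]:box[3],box[0]:box[2]]=255;m&=k
    cs=cv2.findContours(m,cv2.RETR_EXTERNAL,cv2.CHAIN_APPROX_NONE)[0]
    return sorted([c[:,0] for c in cs if cv2.contourArea(c)>=amin],key=lambda c:-cv2.contourArea(c))
def rect(C,c,z):
    P=onz(C,c,z)[:,:2]; (x,y),(w,h),a=cv2.minAreaRect((P*1000).astype(np.float32))
    if w<h: w,h,a=h,w,a+90
    return round(x),round(y),round(w),round(h),round((a+90)%180-90,1)
E
python3 - <<'E'
from h import *
im=cv2.imread("pics/top0.png");C=cal("top")
big=cv2.resize(im[60:290,90:310],None,fx=2.6,fy=2.6,interpolation=cv2.INTER_CUBIC);cv2.imwrite("pics/crop1.png",big)
for nm,lo,hi,z,box in [("cover",(5,150,120),(18,255,255),.006,(320,160,420,230)),("front",(105,120,40),(125,255,255),.1,(170,140,310,200)),
  ("chesttop",(70,5,60),(110,60,160),.125,(175,80,310,165)),("brass",(12,120,100),(28,255,255),.014,(155,165,180,240)),("red",(165,120,80),(180,255,255),.018,(120,200,150,240)),("red2",(0,120,80),(8,255,255),.018,(120,200,150,240))]:
    for c in blobs(im,lo,hi,15,box)[:3]: print(nm,rect(C,c,z),c.min(0),c.max(0))
E
```

```text
cover (539, -387, 147, 128, 73.9) [345 170] [396 217]
front (639, -18, 204, 16, 84.4) [224 154] [290 163]
front (549, 155, 114, 13, 85.3) [182 186] [219 192]
brass (456, 281, 59, 23, 1.0) [163 213] [170 231]
```

View pics/crop1.png

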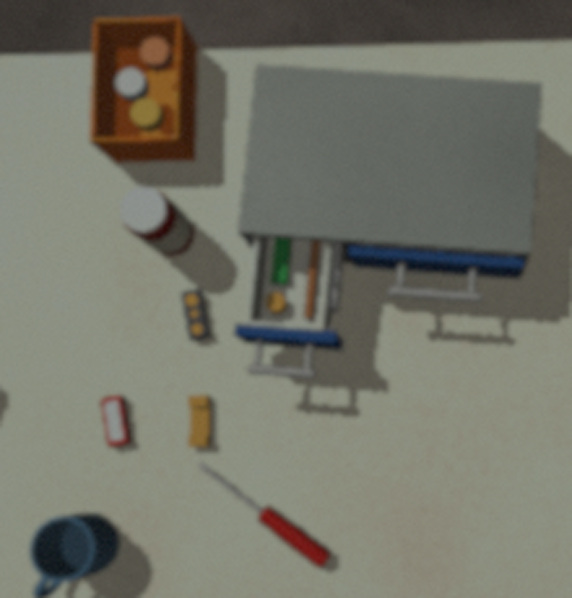

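Run:
```python
from h import *
im=cv2.imread("pics/top0.png");C=cal("top")
f=lambda p:np.array(p)/2.6+[90,60]
P=onz(C,f([(257,66),(541,84),(527,253),(240,233)]),.125);print((P*1000).round())
print("handles",(onz(C,f([(252,370),(311,374),(390,291),(479,296)]),.095)*1000).round())
print("block",(onz(C,f([(192,313)]),.016)*1000).round(),"case",(onz(C,f([(115,421)]),.018)*1000).round(), "clamp",(onz(C,f([(200,421)]),.014)*1000).round())
print("block ends",(onz(C,f([(190,291),(199,337)]),.016)*1000).round(),"case",(onz(C,f([(112,397),(120,445)]),.018)*1000).round())
# scene cross-check
S=cal("scene"); print(proj(S,P).round())
```

```text
[[ 869.  188.  125.]
 [ 838. -148.  125.]
 [ 635. -125.  125.]
 [ 666.  206.  125.]]
handles [[510. 197.  95.]
 [504. 128.  95.]
 [600.  35.  95.]
 [592. -70.  95.]]
block [[593. 291.  16.]] case [[457. 385.  18.]] clamp [[456. 279.  14.]]
block ends [[621. 294.  16.]
 [562. 282.  16.]] case [[487. 390.  18.]
 [427. 378.  18.]]
[[371. 197.]
 [313. 263.]
 [252. 229.]
 [314. 172.]]
```

Emit:
{"name": "step_arm", "arguments": {
  "increments": [
    [[23, 34, 0], [0, 0, 0.115]],
    [[23, 34, 0], [0, 0, 0.115]],
    [[23, 34, 0], [0, 0, 0.115]],
    [[23, 34, 0], [0, 0, 0.115]],
    [[23, 34, 0], [0, 0, 0.115]],
    [[23, 34, 0], [0, 0, 0.115]],
    [[23, 34, 0], [0, 0, 0.115]],
    [[23, 34, 0], [0, 0, 0.115]]
  ],
  "fingers": -1
}}

```text
time: 0.77
eef_pos: [0.4032, -0.3645, 0.2309]
tcp_rot: [0.809, 0.587, 0.0, -0.0]
contact_force: [1.0, -1.7, -0.2]
opening: -0.005
finger_force: 0.0
```

Emit:
{"name": "step_arm", "arguments": {
  "increments": [
    [[23, 34, 0], [0, 0, 0.115]],
    [[23, 34, 0], [0, 0, 0.115]],
    [[23, 34, 0], [0, 0, 0]],
    [[23, 34, 0], [0, 0, 0]],
    [[23, 34, 0], [0, 0, 0]],
    [[-7, 40, 0], [0, 0, 0]],
    [[-7, 40, 0], [0, 0, 0]],
    [[-7, 40, 0], [0, 0, 0]]
  ]
}}

```text
time: 1.43
eef_pos: [0.496, -0.0746, 0.2305]
tcp_rot: [0.739, 0.674, -0.0, -0.001]
contact_force: [0.2, 0.2, -0.2]
opening: -0.002
finger_force: 0.0
```

Emit:
{"name": "step_arm", "arguments": {
  "increments": [
    [[-7, 40, 0], [0, 0, 0]],
    [[-7, 40, 0], [0, 0, 0]],
    [[-7, 40, 0], [0, 0, 0]],
    [[-7, 40, 0], [0, 0, 0]],
    [[-7, 40, 0], [0, 0, 0]],
    [[-7, 40, 0], [0, 0, 0]],
    [[0, 0, 0], [0, 0, 0]]
  ]
}}

```text
time: 2.02
eef_pos: [0.4523, 0.1691, 0.2309]
tcp_rot: [0.736, 0.677, 0.0, -0.001]
contact_force: [-1.0, 0.6, -0.9]
opening: -0.002
finger_force: 0.0
```

Emit:
{"name": "step_arm", "arguments": {
  "increments": [
    [[0, 0, -40], [0, 0, 0]],
    [[0, 0, -40], [0, 0, 0]],
    [[0, 0, -40], [0, 0, 0]],
    [[0, 0, -32], [0, 0, 0]],
    [[0, 0, 0], [0, 0, 0]],
    [[20, -1.9, 0], [0, 0, 0]],
    [[15, -1.4, 0], [0, 0, 0]],
    [[10, -0.9, 0], [0, 0, 0]]
  ]
}}

```text
time: 2.68
eef_pos: [0.501, 0.159, 0.0808]
tcp_rot: [0.739, 0.674, 0.0, 0.0]
contact_force: [-1.5, -0.1, -0.1]
opening: 0.003
finger_force: 0.4
```

Emit:
{"name": "step_arm", "arguments": {
  "increments": [
    [[10, -0.9, 0], [0, 0, 0]],
    [[10, -0.9, 0], [0, 0, 0]],
    [[10, -0.9, 0], [0, 0, 0]],
    [[10, -0.9, 0], [0, 0, 0]],
    [[10, -0.9, 0], [0, 0, 0]],
    [[10, -0.9, 0], [0, 0, 0]],
    [[10, -0.9, 0], [0, 0, 0]],
    [[10, -0.9, 0], [0, 0, 0]]
  ]
}}

```text
time: 3.35
eef_pos: [0.5805, 0.152, 0.0793]
tcp_rot: [0.739, 0.674, -0.0, -0.0]
contact_force: [-1.9, 0.4, 2.0]
opening: -0.003
finger_force: 1.1
```

Emit:
{"name": "step_arm", "arguments": {
  "increments": [
    [[5, -0.5, 0], [0, 0, 0]],
    [[4, -0.4, 0], [0, 0, 0]],
    [[3, -0.3, 0], [0, 0, 0]],
    [[0, 0, 0], [0, 0, 0]]
  ]
}}

```text
time: 3.68
eef_pos: [0.5923, 0.1507, 0.0792]
tcp_rot: [0.739, 0.674, 0.0, 0.0]
contact_force: [0.9, 0.6, 0.9]
opening: 0.001
finger_force: 0.0
```

Emit:
{"name": "step_arm", "arguments": {
  "increments": [
    [[3, -0.3, 0], [0, 0, 0]],
    [[3, -0.3, 0], [0, 0, 0]],
    [[0, 0, 0], [0, 0, 0]]
  ]
}}

```text
time: 3.93
eef_pos: [0.5951, 0.1505, 0.0789]
tcp_rot: [0.739, 0.674, -0.003, -0.003]
contact_force: [-7.4, -0.3, 5.0]
opening: -0.002
finger_force: 4.0
```

Run:
```python
from h import *
im,C=shot("top","top1.png")
cv2.imwrite("pics/crop2.png",cv2.resize(im[60:290,90:310],None,fx=2.6,fy=2.6,interpolation=cv2.INTER_CUBIC))
```

```text
(no output)
```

View pics/top1.png

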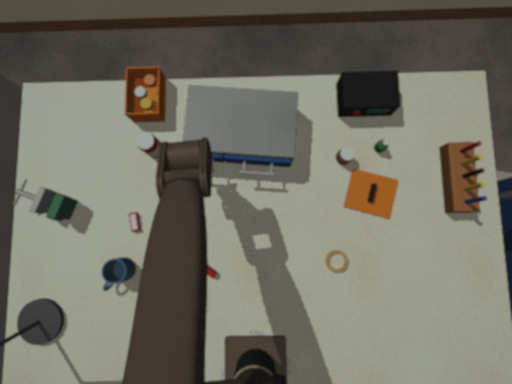

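Emit:
{"name": "step_arm", "arguments": {
  "increments": [
    [[4, -0.4, 0], [0, 0, 0]],
    [[2, -0.2, 0], [0, 0, 0]],
    [[0, 0, 0], [0, 0, 0]],
    [[-15, 1.4, 0], [0, 0, 0]],
    [[-20, 1.9, 0], [0, 0, 0]],
    [[0, 0, 30], [0, 0, 0]],
    [[0, 0, 30], [0, 0, 0]],
    [[0, -40, 0], [0, 0, 0]]
  ],
  "fingers": -0.3
}}

```text
time: 4.65
eef_pos: [0.5722, 0.1175, 0.1464]
tcp_rot: [0.736, 0.677, 0.006, 0.003]
contact_force: [2.0, -0.5, 1.5]
opening: 0.35
finger_force: 0.0
```

Emit:
{"name": "step_arm", "arguments": {
  "increments": [
    [[6, -40, 0], [0, 0, 0]],
    [[6, -40, 0], [0, 0, 0]],
    [[6, -40, 0], [0, 0, 0]],
    [[8, -11, 0], [0, 0, 0]],
    [[0, 0, 0], [0, 0, 0]],
    [[0, 0, 0], [0, 0, 0]]
  ]
}}

```text
time: 5.15
eef_pos: [0.5949, -0.0184, 0.1393]
tcp_rot: [0.739, 0.674, 0.0, -0.0]
contact_force: [-0.7, -0.2, -0.3]
opening: 0.346
finger_force: 0.0
```

Run:
```python
from h import *
print({k:np.round(v,4) for k,v in readout.get_state().items() if k in("eef_pos","tcp_rot","contact_force","opening")})
im,C=shot("wrist","w1.png")
```

```text
{'eef_pos': array([ 0.5949, -0.0184,  0.1393]), 'tcp_rot': array([ 7.391e-01,  6.736e-01,  2.000e-04, -1.000e-04]), 'contact_force': array([-0.7266, -0.2431, -0.3038]), 'opening': np.float64(0.3458)}
```

View pics/w1.png

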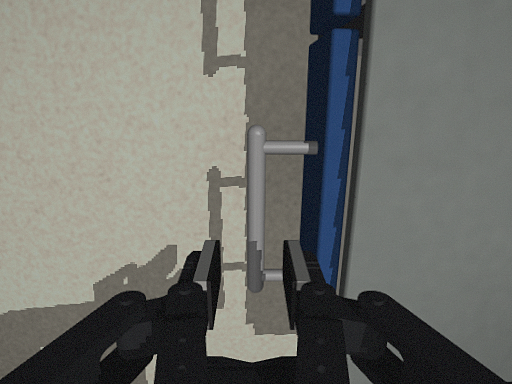

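Run:
```python
from h import *
C=cal("wrist",readout.get_state())
print((onz(C,[(257,128),(256,290)],.094)*1000).round(1), (onz(C,[(303,230),(325,60)],.09)*1000).round(1))
print((onz(C,[(365,60),(343,285)],.125)*1000).round(1))
```

```text
[[601.9  36.9  94. ]
 [592.1 -68.3  94. ]] [[625.3 -29.7  90. ]
 [641.9  69.9  90. ]]
[[652.3  66.8 125. ]
 [641.5 -48.5 125. ]]
```

Emit:
{"name": "step_arm", "arguments": {
  "increments": [
    [[2, 2, -30], [0, 0, 0]],
    [[0, 0, -28], [0, 0, 0]],
    [[0, 0, 0], [0, 0, 0]]
  ]
}}

```text
time: 5.45
eef_pos: [0.5919, -0.0133, 0.0752]
tcp_rot: [0.738, 0.675, -0.003, -0.005]
contact_force: [-2.1, 0.3, -2.3]
opening: 0.349
finger_force: 0.0
```

Emit:
{"name": "step_arm", "arguments": {
  "increments": [
    [[0, 0, 0], [0, 0, 0]],
    [[0, 0, 0], [0, 0, 0]],
    [[0, 0, 0], [0, 0, 0]],
    [[-4, 0.4, 0], [0, 0, 0]],
    [[-6, 0.6, 0], [0, 0, 0]],
    [[-10, 0.9, 0], [0, 0, 0]],
    [[-10, 0.9, 0], [0, 0, 0]],
    [[0, 0, 0], [0, 0, 0]]
  ],
  "fingers": -1,
  "grip_force": 50
}}

```text
time: 6.12
eef_pos: [0.5649, -0.0118, 0.0819]
tcp_rot: [0.739, 0.674, 0.0, -0.001]
contact_force: [-1.5, 5.3, -4.1]
opening: 0.102
finger_force: 49.5
```

Emit:
{"name": "step_arm", "arguments": {
  "increments": [
    [[-18, 1.7, 0], [0, 0, 0]],
    [[-18, 1.7, 0], [0, 0, 0]],
    [[-18, 1.7, 0], [0, 0, 0]],
    [[-18, 1.7, 0], [0, 0, 0]],
    [[-18, 1.7, 0], [0, 0, 0]],
    [[-15, 1.4, 0], [0, 0, 0]],
    [[-10, 0.9, 0], [0, 0, 0]],
    [[0, 0, 0], [0, 0, 0]]
  ]
}}

```text
time: 6.78
eef_pos: [0.4495, -0.0007, 0.0818]
tcp_rot: [0.739, 0.674, 0.001, -0.002]
contact_force: [-0.7, 6.9, -5.0]
opening: 0.099
finger_force: 51.9
```

Emit:
{"name": "step_arm", "arguments": {
  "increments": [
    [[-5, 0.5, 0], [0, 0, 0]],
    [[-4, 0.4, 0], [0, 0, 0]],
    [[0, 0, 0], [0, 0, 0]]
  ]
}}

```text
time: 7.03
eef_pos: [0.4437, -0.0002, 0.0819]
tcp_rot: [0.739, 0.673, 0.003, 0.001]
contact_force: [5.9, 6.8, -11.0]
opening: 0.103
finger_force: 51.2
```

Emit:
{"name": "step_arm", "arguments": {
  "increments": [
    [[0, 0, 0], [0, 0, 0]],
    [[0, 0, 0], [0, 0, 0]],
    [[0, 0, 30], [0, 0, 0]],
    [[0, 0, 40], [0, 0, 0.12]],
    [[0, 0, 40], [0, 0, 0.12]],
    [[0, 0, 40], [0, 0, 0.12]],
    [[8, 38, 0], [0, 0, 0.12]],
    [[8, 38, 0], [0, 0, 0.12]]
  ],
  "fingers": -0.3
}}

```text
time: 7.7
eef_pos: [0.4616, 0.0731, 0.2376]
tcp_rot: [0.506, 0.862, 0.002, 0.006]
contact_force: [0.6, -0.1, -0.7]
opening: 0.352
finger_force: 0.0
```

Emit:
{"name": "step_arm", "arguments": {
  "increments": [
    [[8, 38, 0], [0, 0, 0.12]],
    [[8, 38, 0], [0, 0, 0.12]],
    [[8, 38, 0], [0, 0, 0.12]],
    [[8, 38, 0], [0, 0, 0.12]],
    [[8, 38, 20], [0, 0, 0.12]],
    [[8, 38, 0], [0, 0, 0.12]],
    [[0, 0, 0], [0, 0, 0.12]],
    [[0, 0, 0], [0, 0, 0.12]]
  ],
  "fingers": 0.0
}}

```text
time: 8.37
eef_pos: [0.5069, 0.3025, 0.2522]
tcp_rot: [0.046, 0.999, -0.0, 0.001]
contact_force: [0.0, 0.2, -0.4]
opening: 0.501
finger_force: 0.0
```

Emit:
{"name": "step_arm", "arguments": {
  "increments": [
    [[0, 0, 0], [0, 0, 0.12]],
    [[0, 0, 0], [0, 0, 0.11]],
    [[0, 0, 0], [0, 0, 0]],
    [[0, 0, 0], [0, 0, 0]]
  ]
}}

```text
time: 8.7
eef_pos: [0.5067, 0.3004, 0.2517]
tcp_rot: [-0.063, 0.998, -0.0, 0.001]
contact_force: [0.4, 0.2, 0.8]
opening: 0.5
finger_force: 0.0
```

Run:
```python
from h import *
print({k:np.round(v,4) for k,v in readout.get_state().items() if k in("qpos","eef_pos","tcp_rot","contact_force","opening")})
im,C=shot("wrist","w2.png"); np.save("C2.npy",np.array(C,dtype=object),allow_pickle=True)
```

```text
{'qpos': array([ 3.6330e-01,  8.2200e-02,  1.7737e+00, -8.0000e-04,  1.2840e+00,
       -1.3325e+00]), 'eef_pos': array([0.5067, 0.3004, 0.2517]), 'tcp_rot': array([-6.25e-02,  9.98e-01, -1.00e-04,  9.00e-04]), 'contact_force': array([0.3618, 0.2077, 0.8496]), 'opening': np.float64(0.5001)}
```

View pics/w2.png

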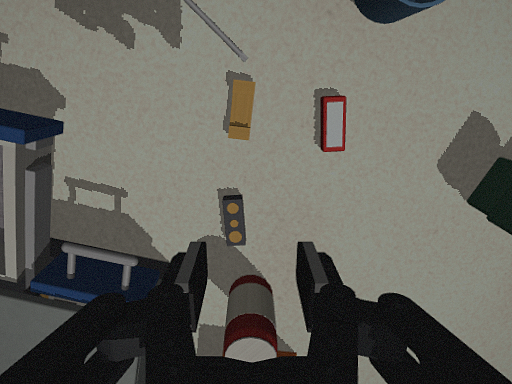

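Run:
```python
from h import *
im=cv2.imread("pics/w2.png"); C=tuple(np.load("C2.npy",allow_pickle=True))
h=cv2.cvtColor(im,cv2.COLOR_BGR2HSV)
for p in [(234,200),(234,220),(240,100),(240,133),(334,120),(324,120),(120,90)]: print(p,h[p[1],p[0]])
for c in blobs(im,(10,110,100),(30,255,255),200,(215,70,265,150)): print("clamp",rect(C,c,.016),c.min(0),c.max(0))
for c in blobs(im,(170,120,80),(180,255,255),200,(310,85,360,160))+blobs(im,(0,120,80),(8,255,255),200,(310,85,360,160)): print("case",rect(C,c,.018))
print("block corners",(onz(C,[(224,203),(242,203),(245,244),(228,245)],.018)*1000).round())
d=blobs(im,(10,80,80),(30,255,255),15,(222,190,248,248))
for c in d: print("dot",(onz(C,[c.mean(0)],.018)*1000).round())
print("polish top",(onz(C,[(250,350)],.12)*1000).round())
```

```text
(234, 200) [120  12  63]
(234, 220) [ 18 160 140]
(240, 100) [ 18 139 128]
(240, 133) [ 18 143 128]
(334, 120) [ 83   7 144]
(324, 120) [  0 201 117]
(120, 90) [ 21  25 130]
clamp (449, 282, 49, 24, 0.9) [230  80] [254 126]
clamp (482, 282, 23, 14, -90.0) [228 126] [249 139]
case (459, 387, 61, 25, 10.7)
block corners [[568. 274.  18.]
 [565. 296.  18.]
 [619. 306.  18.]
 [623. 285.  18.]]
dot [[610. 292.  18.]]
dot [[573. 285.  18.]]
dot [[592. 289.  18.]]
polish top [[689. 321. 120.]]
```

Emit:
{"name": "step_arm", "arguments": {
  "increments": [
    [[40, -5, 0], [0, 0, 0.061]],
    [[37, -5, 0], [0, 0, 0]],
    [[6, -1, -38], [0, 0, 0]],
    [[0, 0, -40], [0, 0, 0]],
    [[0, 0, -40], [0, 0, 0]],
    [[0, 0, -40], [0, 0, 0]],
    [[0, 0, -40], [0, 0, 0]],
    [[0, 0, 0], [0, 0, 0]]
  ]
}}

```text
time: 9.42
eef_pos: [0.5827, 0.287, 0.0423]
tcp_rot: [-0.093, 0.996, -0.002, -0.009]
contact_force: [-1.8, -0.5, -1.8]
opening: 0.497
finger_force: 0.0
```

Emit:
{"name": "step_arm", "arguments": {
  "increments": [
    [[0, 0, 0], [0, 0, 0]],
    [[0, 0, 0], [0, 0, 0]]
  ]
}}

```text
time: 9.58
eef_pos: [0.5911, 0.2901, 0.0552]
tcp_rot: [-0.094, 0.996, 0.0, 0.002]
contact_force: [-0.5, 0.0, 1.9]
opening: 0.499
finger_force: 0.0
```

Emit:
{"name": "step_arm", "arguments": {
  "increments": [
    [[1, -1, -14], [0, 0, 0]],
    [[0, 0, -14], [0, 0, 0]],
    [[0, 0, -10], [0, 0, 0]],
    [[0, 0, -7], [0, 0, 0]],
    [[0, 0, -4], [0, 0, 0]],
    [[0, 0, -2], [0, 0, 0]],
    [[0, 0, 0], [0, 0, 0]],
    [[0, 0, 0], [0, 0, 0]]
  ]
}}

```text
time: 10.25
eef_pos: [0.5905, 0.2888, 0.0016]
tcp_rot: [-0.094, 0.996, 0.0, 0.0]
contact_force: [1.0, 0.5, -0.0]
opening: 0.497
finger_force: 0.0
```

Emit:
{"name": "step_arm", "arguments": {
  "increments": [
    [[0, 0, 0], [0, 0, 0]],
    [[0, 0, 0], [0, 0, 0]],
    [[0, 0, 0], [0, 0, 0]],
    [[0, 0, 0], [0, 0, 0]],
    [[0, 0, 0], [0, 0, 0]]
  ],
  "fingers": -1,
  "grip_force": 50
}}

```text
time: 10.67
eef_pos: [0.5909, 0.2889, 0.0023]
tcp_rot: [-0.094, 0.996, 0.0, 0.001]
contact_force: [-0.5, -0.3, 3.2]
opening: 0.269
finger_force: 51.7
```

Emit:
{"name": "step_arm", "arguments": {
  "increments": [
    [[0, 0, 20], [0, 0, 0]],
    [[0, 0, 35], [0, 0, 0]],
    [[0, 0, 40], [0, 0, 0]],
    [[0, 0, 40], [0, 0, 0]],
    [[0, 0, 35], [0, 0, 0]],
    [[0, 0, 15], [0, 0, 0]]
  ]
}}

```text
time: 11.17
eef_pos: [0.5922, 0.2893, 0.1923]
tcp_rot: [-0.095, 0.996, 0.001, 0.004]
contact_force: [-0.3, -0.3, -2.0]
opening: 0.266
finger_force: 51.2
```

Run:
```python
from h import *
im,C=shot("top","top2.png")
cv2.imwrite("pics/crop3.png",cv2.resize(im[120:260,180:340],None,fx=4,fy=4,interpolation=cv2.INTER_CUBIC))
c=[c for c in blobs(im,(5,150,100),(18,255,255),300,(300,150,430,300))]
for k in c: print("cover",rect(C,k,.006))
```

```text
cover (539, -387, 147, 128, 73.8)
```

View pics/crop3.png

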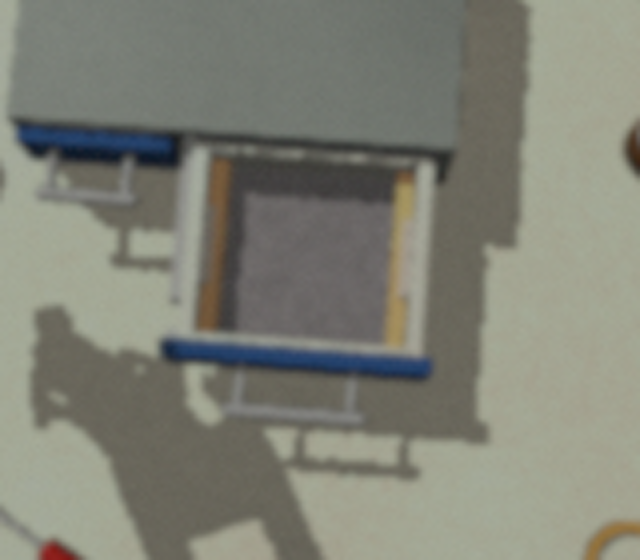

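Run:
```python
from h import *
C=cal("top"); f=lambda p:np.array(p)/4+[180,120]
q=lambda p,z:(onz(C,f(p),z)*1000).round(1)[:,:2]
A=q([(232,160),(218,330),(397,172),(386,345)],.077);B=q([(197,331),(420,348),(212,153),(416,162)],.105)
print(A,"\n",B,"\nhandle",q([(225,412),(361,416)],.095),"front",q([(163,343),(430,363)],.105))
a=np.radians(-5.35);X=np.array([np.cos(a),np.sin(a)]);Y=np.array([-X[1],X[0]]);O=np.array([744,30])
print(np.c_[(A-O)@X,(A-O)@Y].round(),"\n",np.c_[(B-O)@X,(B-O)@Y].round())
```

```text
[[641.9  41.5]
 [508.2  53.8]
 [629.5 -87.2]
 [494.2 -75.3]] 
 [[ 504.8   67.4]
 [ 488.9  -99.5]
 [ 641.2   54.9]
 [ 630.8 -100.3]] 
handle [[444.1  47.7]
 [439.4 -54.5]] front [[ 496.2   93.1]
 [ 477.5 -106.6]]
[[-103.    2.]
 [-237.    2.]
 [-103. -127.]
 [-239. -128.]] 
 [[-242.   15.]
 [-242. -153.]
 [-105.   15.]
 [-101. -140.]]
```

Emit:
{"name": "step_arm", "arguments": {
  "increments": [
    [[-8, -39, 0], [0, 0, -0.07]],
    [[-8, -39, 0], [0, 0, -0.07]],
    [[-8, -39, 0], [0, 0, -0.07]],
    [[-8, -39, 0], [0, 0, -0.073]],
    [[-8, -39, 0], [0, 0, 0]],
    [[-8, -39, 0], [0, 0, 0]],
    [[-8, -38, 0], [0, 0, 0]],
    [[0, 0, 0], [0, 0, 0]]
  ]
}}

```text
time: 11.88
eef_pos: [0.5318, 0.0112, 0.1839]
tcp_rot: [0.05, 0.999, -0.001, -0.002]
contact_force: [0.6, 1.2, -2.2]
opening: 0.266
finger_force: 51.2
```

Emit:
{"name": "step_arm", "arguments": {
  "increments": [
    [[0, 0, 0], [0, 0, 0]],
    [[0, 0, 0], [0, 0, 0]]
  ]
}}

```text
time: 12.05
eef_pos: [0.5333, 0.0168, 0.1847]
tcp_rot: [0.047, 0.999, 0.0, -0.001]
contact_force: [0.3, 0.4, -2.5]
opening: 0.266
finger_force: 51.2
```

Run:
```python
from h import *
print({k:np.round(v,4) for k,v in readout.get_state().items() if k in("qpos","eef_pos","tcp_rot","contact_force","opening")})
im,C=shot("wrist","w3.png"); np.save("C3.npy",np.array(C,dtype=object),allow_pickle=True)
```

```text
{'qpos': array([-1.5910e-01,  1.9900e-02,  1.9649e+00,  6.0000e-04,  1.1597e+00,
       -1.6354e+00]), 'eef_pos': array([0.5333, 0.0168, 0.1847]), 'tcp_rot': array([ 4.730e-02,  9.989e-01,  4.000e-04, -1.400e-03]), 'contact_force': array([ 0.3088,  0.3709, -2.5146]), 'opening': np.float64(0.2661)}
```

View pics/w3.png

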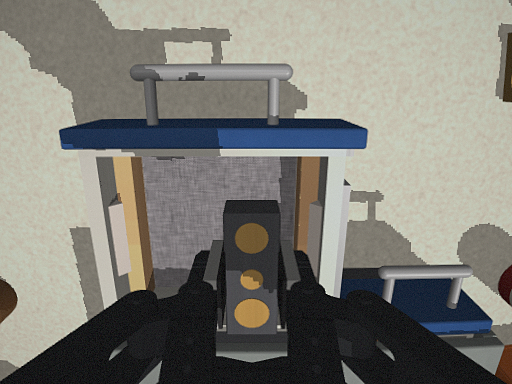

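Run:
```python
from h import *
C=tuple(np.load("C3.npy",allow_pickle=True))
a=np.radians(-5.35);X=np.array([np.cos(a),np.sin(a)]);Y=np.array([-X[1],X[0]]);O=np.array([567,-16])
for n,p,z in [("front inner",[(110,154),(320,154)],.105),("walls inner",[(102,200),(327,200)],.105),("ledge inner",[(143,200),(298,200)],.077),("handle",[(132,73),(292,72)],.094),("block top ends",[(252,200),(250,330)],.202),("front top",[(62,132),(365,132)],.105)]:
    P=(onz(C,p,z)*1000)[:,:2]; print(n,P.round(),np.c_[(P-O)@X,(P-O)@Y].round(1).tolist())
```

```text
front inner [[489. -77.]
 [503.  66.]] [[-71.8, -68.2], [-71.3, 75.4]]
walls inner [[521. -91.]
 [537.  70.]] [[-38.4, -78.5], [-38.1, 82.5]]
ledge inner [[533. -71.]
 [545.  52.]] [[-28.5, -58.3], [-28.3, 65.9]]
handle [[438. -55.]
 [448.  51.]] [[-124.8, -51.3], [-124.6, 55.9]]
block top ends [[498.  20.]
 [561.  13.]] [[-72.3, 29.0], [-8.4, 28.0]]
front top [[ 471. -107.]
 [ 491.   97.]] [[-87.3, -99.9], [-86.3, 105.0]]
```

Emit:
{"name": "step_arm", "arguments": {
  "increments": [
    [[5, 2, -20], [0, 0, 0]],
    [[0, 0, -30], [0, 0, 0]],
    [[0, 0, -30], [0, 0, 0]],
    [[0, 0, -20], [0, 0, 0]],
    [[0, 0, -12], [0, 0, 0]],
    [[0, 0, -6], [0, 0, 0]],
    [[0, 0, 0], [0, 0, 0]],
    [[0, 0, 0], [0, 0, 0]]
  ]
}}

```text
time: 12.77
eef_pos: [0.5401, 0.0191, 0.0692]
tcp_rot: [0.046, 0.999, -0.0, 0.001]
contact_force: [0.1, -0.7, -1.7]
opening: 0.264
finger_force: 51.1
```

Emit:
{"name": "step_arm", "arguments": {
  "increments": [
    [[0, 0, -5], [0, 0, 0]],
    [[0, 0, -4], [0, 0, 0]],
    [[0, 0, -3], [0, 0, 0]],
    [[0, 0, 0], [0, 0, 0]],
    [[0, 0, 0], [0, 0, 0]]
  ]
}}

```text
time: 13.18
eef_pos: [0.5392, 0.0186, 0.0564]
tcp_rot: [0.047, 0.999, 0.0, -0.0]
contact_force: [-0.2, 1.0, -2.2]
opening: 0.263
finger_force: 51.2
```

Emit:
{"name": "step_arm", "arguments": {
  "increments": [
    [[0, 0, -2], [0, 0, 0]],
    [[0, 0, 0], [0, 0, 0]]
  ]
}}

```text
time: 13.35
eef_pos: [0.5392, 0.0186, 0.0543]
tcp_rot: [0.047, 0.999, -0.0, -0.0]
contact_force: [0.6, -0.1, -2.0]
opening: 0.267
finger_force: 51.2
```

Emit:
{"name": "step_arm", "arguments": {
  "increments": [
    [[0, 0, 0], [0, 0, 0]],
    [[0, 0, 0], [0, 0, 0]],
    [[0, 0, 0], [0, 0, 0]],
    [[0, 0, 15], [0, 0, 0]],
    [[0, 0, 30], [0, 0, 0]],
    [[0, 0, 40], [0, 0, 0]],
    [[0, 0, 40], [0, 0, 0]],
    [[0, 0, 20], [0, 0, 0]]
  ],
  "fingers": -0.22
}}

```text
time: 14.02
eef_pos: [0.5417, 0.0183, 0.2056]
tcp_rot: [0.047, 0.999, -0.0, 0.004]
contact_force: [1.7, -0.2, 0.5]
opening: 0.385
finger_force: 0.0
```

Emit:
{"name": "step_arm", "arguments": {
  "increments": [
    [[-12, 38, 0], [0, 0, 0.11]],
    [[-12, 38, 0], [0, 0, 0]],
    [[-12, 38, 0], [0, 0, 0]],
    [[-12, 38, 0], [0, 0, 0]],
    [[-12, 38, 0], [0, 0, 0]],
    [[-12, 38, 0], [0, 0, 0]],
    [[-11, 36, 0], [0, 0, 0]],
    [[0, 0, 0], [0, 0, 0]]
  ],
  "fingers": 0.0
}}

```text
time: 14.68
eef_pos: [0.4541, 0.2878, 0.2001]
tcp_rot: [-0.011, 1.0, 0.001, 0.0]
contact_force: [0.0, -0.7, -0.1]
opening: 0.5
finger_force: 0.0
```

Emit:
{"name": "step_arm", "arguments": {
  "increments": [
    [[0, 0, 0], [0, 0, 0]],
    [[0, 0, 0], [0, 0, 0]]
  ]
}}

```text
time: 14.85
eef_pos: [0.4564, 0.2826, 0.1996]
tcp_rot: [-0.008, 1.0, -0.0, 0.0]
contact_force: [0.0, -0.4, -0.8]
opening: 0.498
finger_force: 0.0
```

```bash
cat > find.py <<'E'
from h import *
st=readout.get_state();print(st['eef_pos'].round(4),st['tcp_rot'].round(3))
im,C=shot("wrist","wf%d.png"%int(st['time']*100))
for c in blobs(im,(10,110,90),(30,255,255),300): print("brass",rect(C,c,.016),c.min(0),c.max(0))
h=im.astype(int); m=((h[:,:,2]>80)&(h[:,:,1]<50)&(h[:,:,0]<60)).astype(np.uint8)*255
for c in cv2.findContours(m,0,1)[0]:
    if cv2.contourArea(c)>300: print("red",rect(C,c[:,0],.018),c[:,0].min(0),c[:,0].max(0))
E
python3 find.py
```

```text
[0.4564 0.2826 0.1996] [-0.008  1.    -0.     0.   ]
brass (449, 282, 47, 23, 0.4) [240 136] [263 182]
red (459, 387, 60, 24, 10.1) [342 141] [368 200]
```

Emit:
{"name": "step_arm", "arguments": {
  "increments": [
    [[1, 0, -30], [0, 0, 0]],
    [[0, 0, -40], [0, 0, 0]],
    [[0, 0, -40], [0, 0, 0]],
    [[0, 0, -30], [0, 0, 0]],
    [[0, 0, -20], [0, 0, 0]],
    [[0, 0, -10], [0, 0, 0]],
    [[0, 0, 0], [0, 0, 0]],
    [[0, 0, 0], [0, 0, 0]]
  ]
}}

```text
time: 15.57
eef_pos: [0.4582, 0.282, 0.0299]
tcp_rot: [-0.007, 1.0, 0.0, 0.0]
contact_force: [0.3, 0.6, 1.5]
opening: 0.506
finger_force: 0.0
```

Emit:
{"name": "step_arm", "arguments": {
  "increments": [
    [[0, 0, -10], [0, 0, 0]],
    [[0, 0, -8], [0, 0, 0]],
    [[0, 0, -6], [0, 0, 0]],
    [[0, 0, -3], [0, 0, 0]],
    [[0, 0, -1], [0, 0, 0]],
    [[0, 0, 0], [0, 0, 0]],
    [[0, 0, 0], [0, 0, 0]]
  ]
}}

```text
time: 16.15
eef_pos: [0.4574, 0.2828, 0.0016]
tcp_rot: [-0.008, 1.0, 0.0, 0.0]
contact_force: [1.2, 0.5, 0.7]
opening: 0.501
finger_force: 0.0
```

Emit:
{"name": "step_arm", "arguments": {
  "increments": [
    [[0, 0, 0], [0, 0, 0]],
    [[0, 0, 0], [0, 0, 0]],
    [[0, 0, 0], [0, 0, 0]],
    [[0, 0, 0], [0, 0, 0]],
    [[0, 0, 0], [0, 0, 0]]
  ],
  "fingers": -1
}}

```text
time: 16.57
eef_pos: [0.4578, 0.2829, 0.002]
tcp_rot: [-0.008, 1.0, 0.0, 0.001]
contact_force: [0.5, 0.1, 3.8]
opening: 0.256
finger_force: 50.3
```

Emit:
{"name": "step_arm", "arguments": {
  "increments": [
    [[0, 0, 20], [0, 0, 0]],
    [[0, 0, 35], [0, 0, 0]],
    [[0, 0, 40], [0, 0, 0]],
    [[0, 0, 40], [0, 0, 0]],
    [[0, 0, 35], [0, 0, 0]],
    [[0, 0, 15], [0, 0, 0]],
    [[0, 0, 0], [0, 0, 0]]
  ]
}}

```text
time: 17.15
eef_pos: [0.4597, 0.2836, 0.1914]
tcp_rot: [-0.008, 1.0, 0.002, 0.004]
contact_force: [-0.3, 0.0, -1.4]
opening: 0.26
finger_force: 49.8
```

Emit:
{"name": "step_arm", "arguments": {
  "increments": [
    [[9, -40, 0], [0, 0, -0.11]],
    [[9, -40, 0], [0, 0, 0]],
    [[9, -40, 0], [0, 0, 0]],
    [[9, -40, 0], [0, 0, 0]],
    [[9, -40, 0], [0, 0, 0]],
    [[9, -40, 0], [0, 0, 0]],
    [[9, -40, 0], [0, 0, 0]],
    [[8, -39, 0], [0, 0, 0]]
  ]
}}

```text
time: 17.82
eef_pos: [0.5268, -0.0381, 0.1834]
tcp_rot: [0.047, 0.999, 0.001, -0.002]
contact_force: [1.2, -0.5, -1.5]
opening: 0.261
finger_force: 49.9
```

Emit:
{"name": "step_arm", "arguments": {
  "increments": [
    [[0, -5, 0], [0, 0, 0]],
    [[0, 0, 0], [0, 0, 0]],
    [[0, 0, 0], [0, 0, 0]],
    [[0, 0, 0], [0, 0, 0]]
  ]
}}

```text
time: 18.15
eef_pos: [0.5272, -0.04, 0.1847]
tcp_rot: [0.046, 0.999, 0.001, -0.001]
contact_force: [-0.3, 0.0, -0.7]
opening: 0.262
finger_force: 49.9
```

```bash
cat > chk.py <<'E'
import sys
from h import *
st=readout.get_state();print(st['eef_pos'].round(4),st['tcp_rot'].round(3))
im,C=shot("wrist",sys.argv[1]); np.save("Cl.npy",np.array(C,dtype=object),allow_pickle=True)
E
python3 chk.py w4.png
```

```text
[ 0.5272 -0.04    0.1847] [ 0.046  0.999  0.001 -0.001]
```

View pics/w4.png

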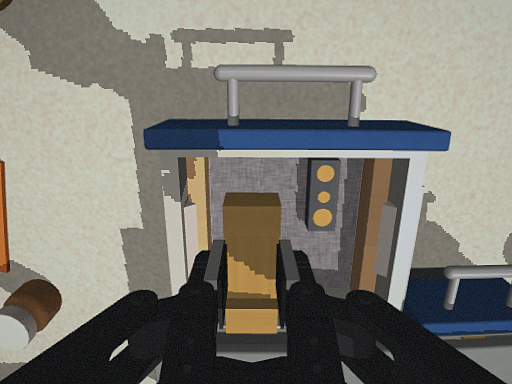

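Run:
```python
from h import *
C=tuple(np.load("Cl.npy",allow_pickle=True))
a=np.radians(-5.35);X=np.array([np.cos(a),np.sin(a)]);Y=np.array([-X[1],X[0]]);O=np.array([566,-14.5])
for n,p,z in [("block top",[(308,160),(338,160),(334,230),(306,226)],.069),("dots",[(325,173),(324,197),(322,217)],.069),("clamp top end",[(223,194),(280,194),(226,332),(278,332)],.1995),("ledge",[(210,200),(362,200)],.077)]:
    P=(onz(C,p,z)*1000)[:,:2]; print(n,np.c_[(P-O)@X,(P-O)@Y].round(1).tolist())
```

```text
block top [[-58.9, 15.2], [-59.0, 39.2], [1.8, 40.7], [-2.0, 16.5]]
dots [[-48.3, 29.5], [-27.9, 30.0], [-10.2, 29.6]]
clamp top end [[-73.6, -41.4], [-73.6, -18.3], [-4.7, -41.9], [-4.7, -17.2]]
ledge [[-28.1, -62.8], [-28.1, 59.1]]
```

Emit:
{"name": "step_arm", "arguments": {
  "increments": [
    [[6, 0, -20], [0, 0, 0]],
    [[0, 0, -30], [0, 0, 0]],
    [[0, 0, -30], [0, 0, 0]],
    [[0, 0, -20], [0, 0, 0]],
    [[0, 0, -12], [0, 0, 0]],
    [[0, 0, -6], [0, 0, 0]],
    [[0, 0, 0], [0, 0, 0]],
    [[0, 0, 0], [0, 0, 0]]
  ]
}}

```text
time: 18.87
eef_pos: [0.5351, -0.041, 0.0694]
tcp_rot: [0.046, 0.999, -0.0, 0.001]
contact_force: [-0.1, -0.2, -1.4]
opening: 0.265
finger_force: 49.9
```

Emit:
{"name": "step_arm", "arguments": {
  "increments": [
    [[0, 0, -5], [0, 0, 0]],
    [[0, 0, -4], [0, 0, 0]],
    [[0, 0, -4], [0, 0, 0]],
    [[0, 0, 0], [0, 0, 0]],
    [[0, 0, 0], [0, 0, 0]]
  ]
}}

```text
time: 19.28
eef_pos: [0.5341, -0.0414, 0.0552]
tcp_rot: [0.047, 0.999, 0.0, -0.0]
contact_force: [0.1, 0.6, -2.3]
opening: 0.261
finger_force: 50.0
```

Emit:
{"name": "step_arm", "arguments": {
  "increments": [
    [[0, 0, -1.5], [0, 0, 0]],
    [[0, 0, 0], [0, 0, 0]]
  ]
}}

```text
time: 19.45
eef_pos: [0.5342, -0.0414, 0.0538]
tcp_rot: [0.047, 0.999, -0.0, 0.0]
contact_force: [-0.3, 0.8, -1.1]
opening: 0.262
finger_force: 50.0
```

Emit:
{"name": "step_arm", "arguments": {
  "increments": [
    [[0, 0, 0], [0, 0, 0]],
    [[0, 0, 0], [0, 0, 0]],
    [[0, 0, 0], [0, 0, 0]],
    [[0, 0, 15], [0, 0, 0]],
    [[0, 0, 30], [0, 0, 0]],
    [[0, 0, 40], [0, 0, 0]],
    [[0, 0, 40], [0, 0, 0]],
    [[0, 0, 20], [0, 0, 0]]
  ],
  "fingers": -0.22
}}

```text
time: 20.12
eef_pos: [0.5366, -0.0419, 0.205]
tcp_rot: [0.047, 0.999, -0.001, 0.004]
contact_force: [1.6, -0.6, 0.8]
opening: 0.389
finger_force: 0.0
```

Emit:
{"name": "step_arm", "arguments": {
  "increments": [
    [[-7, 39, 0], [0, 0, 0.1]],
    [[-7, 39, 0], [0, 0, 0.1]],
    [[-7, 39, 0], [0, 0, 0.075]],
    [[-7, 39, 0], [0, 0, 0]],
    [[-7, 39, 0], [0, 0, 0]],
    [[-7, 39, 0], [0, 0, 0]],
    [[-7, 39, 0], [0, 0, 0]],
    [[-7, 39, 0], [0, 0, 0]]
  ],
  "fingers": 0.0
}}

```text
time: 20.78
eef_pos: [0.4777, 0.2726, 0.1995]
tcp_rot: [-0.091, 0.996, 0.0, 0.001]
contact_force: [0.6, -0.6, 0.5]
opening: 0.496
finger_force: 0.0
```

Emit:
{"name": "step_arm", "arguments": {
  "increments": [
    [[-7, 39, 0], [0, 0, 0]],
    [[-7, 39, 0], [0, 0, 0]],
    [[-5, 37, 0], [0, 0, 0]],
    [[0, 0, 0], [0, 0, 0]],
    [[0, 0, 0], [0, 0, 0]],
    [[0, 0, 0], [0, 0, 0]]
  ]
}}

```text
time: 21.28
eef_pos: [0.4591, 0.3854, 0.1988]
tcp_rot: [-0.091, 0.996, -0.0, -0.0]
contact_force: [-0.3, -0.7, 0.3]
opening: 0.499
finger_force: 0.0
```

```bash
python3 find.py
```

```text
[0.4591 0.3854 0.1988] [-0.091  0.996 -0.    -0.   ]
red (459, 387, 60, 24, 9.9) [242 138] [266 196]
```

Emit:
{"name": "step_arm", "arguments": {
  "increments": [
    [[0, 1.5, -30], [0, 0, 0]],
    [[0, 0, -40], [0, 0, 0]],
    [[0, 0, -40], [0, 0, 0]],
    [[0, 0, -30], [0, 0, 0]],
    [[0, 0, -20], [0, 0, 0]],
    [[0, 0, -10], [0, 0, 0]],
    [[0, 0, 0], [0, 0, 0]],
    [[0, 0, 0], [0, 0, 0]]
  ]
}}

```text
time: 22.0
eef_pos: [0.4601, 0.3865, 0.0296]
tcp_rot: [-0.09, 0.996, 0.0, 0.0]
contact_force: [0.2, 0.3, 0.5]
opening: 0.501
finger_force: 0.0
```

Emit:
{"name": "step_arm", "arguments": {
  "increments": [
    [[0, 0, -10], [0, 0, 0]],
    [[0, 0, -8], [0, 0, 0]],
    [[0, 0, -5], [0, 0, 0]],
    [[0, 0, -3], [0, 0, 0]],
    [[0, 0, -1], [0, 0, 0]],
    [[0, 0, 0], [0, 0, 0]],
    [[0, 0, 0], [0, 0, 0]]
  ]
}}

```text
time: 22.58
eef_pos: [0.4593, 0.3873, 0.002]
tcp_rot: [-0.091, 0.996, 0.0, 0.0]
contact_force: [-0.6, -0.1, -0.0]
opening: 0.501
finger_force: 0.0
```

Emit:
{"name": "step_arm", "arguments": {
  "increments": [
    [[0, 0, 0], [0, 0, 0]],
    [[0, 0, 0], [0, 0, 0]],
    [[0, 0, 0], [0, 0, 0]],
    [[0, 0, 0], [0, 0, 0]],
    [[0, 0, 0], [0, 0, 0]]
  ],
  "fingers": -1
}}

```text
time: 23.0
eef_pos: [0.4597, 0.3875, 0.0025]
tcp_rot: [-0.09, 0.996, 0.0, 0.001]
contact_force: [0.5, 0.4, 2.9]
opening: 0.287
finger_force: 51.5
```

Emit:
{"name": "step_arm", "arguments": {
  "increments": [
    [[0, 0, 20], [0, 0, 0]],
    [[0, 0, 35], [0, 0, 0]],
    [[0, 0, 40], [0, 0, 0]],
    [[0, 0, 40], [0, 0, 0]],
    [[0, 0, 35], [0, 0, 0]],
    [[0, 0, 15], [0, 0, 0]],
    [[0, 0, 0], [0, 0, 0]]
  ]
}}

```text
time: 23.58
eef_pos: [0.4615, 0.3886, 0.1925]
tcp_rot: [-0.091, 0.996, 0.002, 0.004]
contact_force: [0.5, 1.0, -0.3]
opening: 0.292
finger_force: 51.2
```

Emit:
{"name": "step_arm", "arguments": {
  "increments": [
    [[13, -37, 0], [0, 0, -0.1]],
    [[13, -37, 0], [0, 0, -0.1]],
    [[13, -37, 0], [0, 0, -0.075]],
    [[13, -37, 0], [0, 0, 0]],
    [[13, -37, 0], [0, 0, 0]],
    [[13, -37, 0], [0, 0, 0]],
    [[13, -37, 0], [0, 0, 0]],
    [[13, -37, 0], [0, 0, 0]]
  ]
}}

```text
time: 24.25
eef_pos: [0.562, 0.0893, 0.1839]
tcp_rot: [0.047, 0.999, -0.0, -0.002]
contact_force: [0.8, 0.5, -0.6]
opening: 0.288
finger_force: 51.2
```

Emit:
{"name": "step_arm", "arguments": {
  "increments": [
    [[13, -37, 0], [0, 0, 0]],
    [[13, -37, 0], [0, 0, 0]],
    [[13, -37, 0], [0, 0, 0]],
    [[0, 0, 0], [0, 0, 0]],
    [[0, 0, 0], [0, 0, 0]],
    [[0, 0, 0], [0, 0, 0]]
  ]
}}

```text
time: 24.75
eef_pos: [0.6009, -0.0195, 0.1844]
tcp_rot: [0.047, 0.999, 0.001, -0.002]
contact_force: [-0.4, 1.1, -1.5]
opening: 0.29
finger_force: 51.1
```

```bash
python3 chk.py w5.png
```

```text
[ 0.6009 -0.0195  0.1844] [ 0.047  0.999  0.001 -0.002]
```

View pics/w5.png

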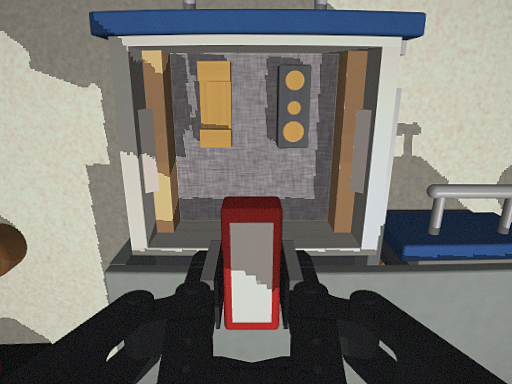

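Run:
```python
from h import *
C=tuple(np.load("Cl.npy",allow_pickle=True))
a=np.radians(-5.35);X=np.array([np.cos(a),np.sin(a)]);Y=np.array([-X[1],X[0]]);O=np.array([566,-14.5])
for n,p,z in [("back top inner",[(150,247),(350,249)],.105),("front top inner",[(130,46),(380,47)],.105),("walls",[(118,100),(388,100)],.105),("ledge inner",[(170,100),(345,100)],.077),("block top",[(278,66),(310,65),(308,147),(277,147)],.069),("clamp",[(197,61),(230,61),(231,147),(201,147)],.067),("case top ends",[(222,203),(281,203),(226,328),(279,328)],.2),("chest top edge",[(150,270),(370,270)],.125)]:
    P=(onz(C,p,z)*1000)[:,:2]; print(n,np.c_[(P-O)@X,(P-O)@Y].round(1).tolist())
```

```text
back top inner [[70.5, -78.2], [72.4, 71.3]]
front top inner [[-68.9, -78.4], [-68.2, 78.5]]
walls [[-35.9, -89.5], [-35.7, 87.1]]
ledge inner [[-34.4, -61.8], [-34.2, 66.3]]
block top [[-58.0, 17.3], [-58.8, 40.8], [2.1, 42.0], [2.1, 17.7]]
clamp [[-61.9, -42.4], [-61.7, -18.0], [2.4, -18.4], [2.3, -42.1]]
case top ends [[1.5, -14.4], [1.5, 9.6], [63.7, -14.5], [63.8, 10.4]]
chest top edge [[78.0, -73.3], [78.5, 80.5]]
```

Emit:
{"name": "step_arm", "arguments": {
  "increments": [
    [[3, 1.5, -20], [0, 0, 0]],
    [[0, 0, -30], [0, 0, 0]],
    [[0, 0, -30], [0, 0, 0]],
    [[0, 0, -20], [0, 0, 0]],
    [[0, 0, -12], [0, 0, 0]],
    [[0, 0, -6], [0, 0, 0]],
    [[0, 0, 0], [0, 0, 0]],
    [[0, 0, 0], [0, 0, 0]]
  ]
}}

```text
time: 25.47
eef_pos: [0.6059, -0.0179, 0.0699]
tcp_rot: [0.046, 0.999, -0.0, 0.001]
contact_force: [0.0, -0.6, -0.4]
opening: 0.293
finger_force: 51.1
```

Emit:
{"name": "step_arm", "arguments": {
  "increments": [
    [[0, 0, -5], [0, 0, 0]],
    [[0, 0, -4], [0, 0, 0]],
    [[0, 0, -3], [0, 0, 0]],
    [[0, 0, 0], [0, 0, 0]],
    [[0, 0, 0], [0, 0, 0]]
  ]
}}

```text
time: 25.88
eef_pos: [0.6052, -0.0184, 0.0569]
tcp_rot: [0.047, 0.999, -0.0, -0.0]
contact_force: [-0.8, -0.8, -0.5]
opening: 0.291
finger_force: 51.2
```

Emit:
{"name": "step_arm", "arguments": {
  "increments": [
    [[0, 0, -2.5], [0, 0, 0]],
    [[0, 0, 0], [0, 0, 0]]
  ]
}}

```text
time: 26.05
eef_pos: [0.6052, -0.0184, 0.0542]
tcp_rot: [0.047, 0.999, -0.0, -0.0]
contact_force: [-0.7, 0.2, -1.0]
opening: 0.29
finger_force: 51.2
```

Emit:
{"name": "step_arm", "arguments": {
  "increments": [
    [[0, 0, 0], [0, 0, 0]],
    [[0, 0, 0], [0, 0, 0]],
    [[0, 0, 0], [0, 0, 0]],
    [[0, 0, 15], [0, 0, 0]],
    [[0, 0, 30], [0, 0, 0]],
    [[0, 0, 40], [0, 0, 0]],
    [[0, 0, 40], [0, 0, 0]],
    [[0, 0, 20], [0, 0, 0]]
  ],
  "fingers": -0.18
}}

```text
time: 26.72
eef_pos: [0.6076, -0.0187, 0.2057]
tcp_rot: [0.047, 0.999, -0.001, 0.004]
contact_force: [1.0, -0.0, 1.1]
opening: 0.409
finger_force: 0.0
```

Emit:
{"name": "step_arm", "arguments": {
  "increments": [
    [[-7, -37, 0], [0, 0, -0.1]],
    [[-7, -37, 0], [0, 0, -0.087]],
    [[-7, -37, 0], [0, 0, 0]],
    [[-7, -37, 0], [0, 0, 0]],
    [[-7, -37, 0], [0, 0, 0]],
    [[-7, -37, 0], [0, 0, 0]],
    [[-7, -37, 0], [0, 0, 0]],
    [[-7, -37, 0], [0, 0, 0]]
  ],
  "fingers": 0.0
}}

```text
time: 27.38
eef_pos: [0.5487, -0.3161, 0.1998]
tcp_rot: [0.14, 0.99, -0.0, 0.0]
contact_force: [0.6, 1.4, 0.7]
opening: 0.5
finger_force: 0.0
```

Emit:
{"name": "step_arm", "arguments": {
  "increments": [
    [[-6, -37, 0], [0, 0, 0]],
    [[-4, -36, 0], [0, 0, 0]],
    [[0, 0, 0], [0, 0, 0]],
    [[0, 0, 0], [0, 0, 0]],
    [[0, 0, 0], [0, 0, 0]]
  ]
}}

```text
time: 27.8
eef_pos: [0.5391, -0.3871, 0.1992]
tcp_rot: [0.14, 0.99, 0.0, -0.0]
contact_force: [-0.1, 1.2, 0.4]
opening: 0.5
finger_force: 0.0
```

```bash
python3 chk.py w6.png
python3 - <<'E'
from h import *
im=cv2.imread("pics/w6.png");C=tuple(np.load("Cl.npy",allow_pickle=True))
for c in blobs(im,(5,150,80),(18,255,255),2000): print("cover",rect(C,c,.006),c.min(0),c.max(0))
t,CT=shot("top","top3.png")
for c in blobs(t,(5,150,100),(18,255,255),300,(300,150,430,300)): print("topcover",rect(CT,c,.006))
cv2.imwrite("pics/pair.png",np.hstack([im[:,:],cv2.resize(t[120:240,180:260],None,fx=3.2,fy=3.2)]))
E
```

```text
[ 0.5391 -0.3871  0.1992] [ 0.14  0.99  0.   -0.  ]
cover (538, -388, 152, 131, 73.8) [174  99] [328 222]
topcover (543, -372, 128, 117, -16.4)
```

View pics/pair.png

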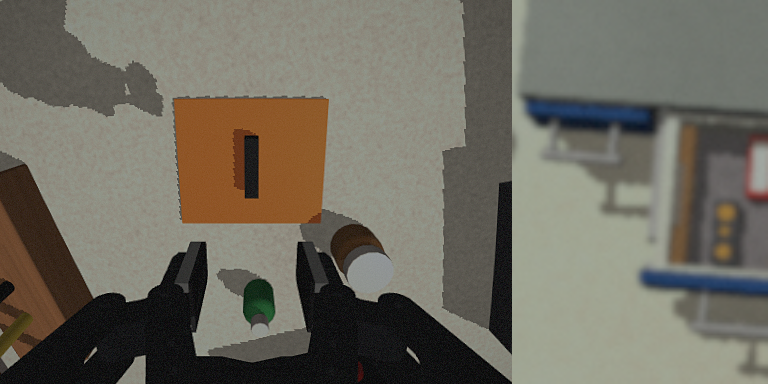

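Emit:
{"name": "step_arm", "arguments": {
  "increments": [
    [[-1, -1, -30], [0, 0, 0]],
    [[0, 0, -40], [0, 0, 0]],
    [[0, 0, -40], [0, 0, 0]],
    [[0, 0, -30], [0, 0, 0]],
    [[0, 0, -20], [0, 0, 0]],
    [[0, 0, -8], [0, 0, 0]],
    [[0, 0, 0], [0, 0, 0]],
    [[0, 0, 0], [0, 0, 0]]
  ]
}}

```text
time: 28.57
eef_pos: [0.5391, -0.388, 0.0324]
tcp_rot: [0.139, 0.99, -0.0, 0.0]
contact_force: [1.5, -0.1, 0.0]
opening: 0.5
finger_force: 0.0
```

Emit:
{"name": "step_arm", "arguments": {
  "increments": [
    [[0, 0, -10], [0, 0, 0]],
    [[0, 0, -8], [0, 0, 0]],
    [[0, 0, -4], [0, 0, 0]],
    [[0, 0, 0], [0, 0, 0]],
    [[0, 0, 0], [0, 0, 0]]
  ]
}}

```text
time: 28.98
eef_pos: [0.5381, -0.3883, 0.0092]
tcp_rot: [0.14, 0.99, 0.0, -0.0]
contact_force: [-0.0, -0.2, 0.0]
opening: 0.495
finger_force: 0.0
```

Emit:
{"name": "step_arm", "arguments": {
  "increments": [
    [[0, 0, 0], [0, 0, 0]],
    [[0, 0, 0], [0, 0, 0]],
    [[0, 0, 0], [0, 0, 0]],
    [[0, 0, 0], [0, 0, 0]],
    [[0, 0, 0], [0, 0, 0]],
    [[0, 0, 0], [0, 0, 0]]
  ],
  "fingers": -1,
  "grip_force": 80
}}

```text
time: 29.48
eef_pos: [0.5387, -0.3888, 0.0102]
tcp_rot: [0.14, 0.99, -0.0, 0.001]
contact_force: [0.0, -0.2, 3.4]
opening: 0.137
finger_force: 81.4
```

Emit:
{"name": "step_arm", "arguments": {
  "increments": [
    [[0, 0, 20], [0, 0, 0]],
    [[0, 0, 35], [0, 0, 0]],
    [[0, 0, 40], [0, 0, 0]],
    [[0, 0, 40], [0, 0, 0]],
    [[0, 0, 35], [0, 0, 0]],
    [[0, 0, 10], [0, 0, 0]],
    [[0, 0, 0], [0, 0, 0]]
  ]
}}

```text
time: 30.07
eef_pos: [0.5397, -0.3898, 0.1937]
tcp_rot: [0.14, 0.99, -0.002, 0.003]
contact_force: [0.3, -0.9, -2.3]
opening: 0.143
finger_force: 80.9
```

Emit:
{"name": "step_arm", "arguments": {
  "increments": [
    [[3, 37, 0], [0, 0, 0.1]],
    [[3, 37, 0], [0, 0, 0.087]],
    [[3, 37, 0], [0, 0, 0]],
    [[3, 37, 0], [0, 0, 0]],
    [[3, 37, 0], [0, 0, 0]],
    [[3, 37, 0], [0, 0, 0]],
    [[3, 37, 0], [0, 0, 0]],
    [[3, 37, 0], [0, 0, 0]]
  ]
}}

```text
time: 30.73
eef_pos: [0.56, -0.0899, 0.1851]
tcp_rot: [0.047, 0.999, 0.001, -0.003]
contact_force: [0.5, -0.4, -1.7]
opening: 0.143
finger_force: 80.8
```

Emit:
{"name": "step_arm", "arguments": {
  "increments": [
    [[3, 37, 0], [0, 0, 0]],
    [[2, 37, 0], [0, 0, 0]],
    [[0, 4, 0], [0, 0, 0]],
    [[0, 0, 0], [0, 0, 0]],
    [[0, 0, 0], [0, 0, 0]],
    [[0, 0, 0], [0, 0, 0]]
  ]
}}

```text
time: 31.23
eef_pos: [0.5665, -0.0154, 0.1876]
tcp_rot: [0.047, 0.999, -0.0, -0.001]
contact_force: [0.2, -0.0, -2.1]
opening: 0.136
finger_force: 80.8
```

```bash
python3 chk.py w7.png
```

```text
[ 0.5665 -0.0154  0.1876] [ 0.047  0.999 -0.    -0.001]
```

View pics/w7.png

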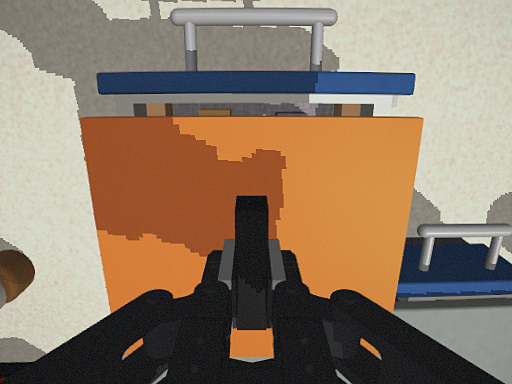

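Run:
```python
from h import *
C=tuple(np.load("Cl.npy",allow_pickle=True))
a=np.radians(-5.35);X=np.array([np.cos(a),np.sin(a)]);Y=np.array([-X[1],X[0]]);O=np.array([567.4,-14.6])
for n,p,z in [("cover front",[(80,118),(423,117),(110,306),(394,300)],.1834),("front outer top",[(98,73),(415,73)],.105),("handle",[(170,17),(337,17)],.095),("ledge",[(172,108),(335,108)],.077)]:
    P=(onz(C,p,z)*1000)[:,:2]; print(n,np.c_[(P-O)@X,(P-O)@Y].round(1).tolist())
```

```text
cover front [[-67.4, -77.3], [-67.5, 74.2], [31.0, -77.2], [27.4, 73.8]]
front outer top [[-89.2, -101.5], [-88.9, 105.3]]
handle [[-123.6, -54.2], [-123.4, 54.0]]
ledge [[-64.3, -60.8], [-64.1, 60.8]]
```

Emit:
{"name": "step_arm", "arguments": {
  "increments": [
    [[1.5, 1.7, -15], [0, 0, 0]],
    [[0, 0, -20], [0, 0, 0]],
    [[0, 0, -15], [0, 0, 0]],
    [[0, 0, -10], [0, 0, 0]],
    [[0, 0, -5], [0, 0, 0]],
    [[0, 0, 0], [0, 0, 0]],
    [[0, 0, 0], [0, 0, 0]]
  ]
}}

```text
time: 31.87
eef_pos: [0.5691, -0.0133, 0.1248]
tcp_rot: [0.047, 0.999, -0.0, 0.0]
contact_force: [-0.2, -0.3, -1.4]
opening: 0.137
finger_force: 80.8
```

Emit:
{"name": "step_arm", "arguments": {
  "increments": [
    [[0, 0, -5], [0, 0, 0]],
    [[0, 0, -4], [0, 0, 0]],
    [[0, 0, -3], [0, 0, 0]],
    [[0, 0, -3], [0, 0, 0]],
    [[0, 0, 0], [0, 0, 0]],
    [[0, 0, 0], [0, 0, 0]]
  ]
}}

```text
time: 32.37
eef_pos: [0.5686, -0.0126, 0.1092]
tcp_rot: [0.047, 0.999, 0.0, -0.0]
contact_force: [0.7, -0.7, -2.0]
opening: 0.139
finger_force: 80.8
```

Emit:
{"name": "step_arm", "arguments": {
  "increments": [
    [[0, 0, -3], [0, 0, 0]],
    [[0, 0, -2], [0, 0, 0]],
    [[0, 0, -2], [0, 0, 0]],
    [[0, 0, -2], [0, 0, 0]],
    [[0, 0, 0], [0, 0, 0]],
    [[0, 0, 0], [0, 0, 0]]
  ]
}}

```text
time: 32.87
eef_pos: [0.5695, -0.0131, 0.1013]
tcp_rot: [0.047, 0.999, -0.0, 0.001]
contact_force: [0.1, -2.7, 2.3]
opening: 0.139
finger_force: 81.4
```

Emit:
{"name": "step_arm", "arguments": {
  "increments": [
    [[0, 0, -2], [0, 0, 0]],
    [[0, 0, -2], [0, 0, 0]],
    [[0, 0, 0], [0, 0, 0]],
    [[0, 0, 0], [0, 0, 0]]
  ]
}}

```text
time: 33.2
eef_pos: [0.5709, -0.0129, 0.0991]
tcp_rot: [0.047, 0.999, -0.0, 0.003]
contact_force: [-1.1, -0.3, 8.0]
opening: 0.137
finger_force: 82.2
```

Resting on the catches as expected; press through.

Emit:
{"name": "step_arm", "arguments": {
  "increments": [
    [[0, 0, -2], [0, 0, 0]],
    [[0, 0, -2], [0, 0, 0]],
    [[0, 0, -1], [0, 0, 0]],
    [[0, 0, 0], [0, 0, 0]]
  ]
}}

```text
time: 33.53
eef_pos: [0.5681, -0.0125, 0.0903]
tcp_rot: [0.047, 0.999, 0.0, -0.001]
contact_force: [1.0, -0.3, -3.2]
opening: 0.14
finger_force: 80.6
```

Emit:
{"name": "step_arm", "arguments": {
  "increments": [
    [[0, 0, -2], [0, 0, 0]],
    [[0, 0, -2], [0, 0, 0]],
    [[0, 0, 0], [0, 0, 0]],
    [[0, 0, 0], [0, 0, 0]]
  ]
}}

```text
time: 33.87
eef_pos: [0.5685, -0.0129, 0.0871]
tcp_rot: [0.047, 0.999, -0.0, -0.0]
contact_force: [-0.7, -2.6, -0.5]
opening: 0.14
finger_force: 81.1
```

Emit:
{"name": "step_arm", "arguments": {
  "increments": [
    [[0, 0, -2], [0, 0, 0]],
    [[0, 0, -2], [0, 0, 0]],
    [[0, 0, 0], [0, 0, 0]],
    [[0, 0, 0], [0, 0, 0]]
  ]
}}

```text
time: 34.2
eef_pos: [0.5717, -0.0132, 0.0871]
tcp_rot: [0.047, 0.999, -0.0, 0.003]
contact_force: [1.2, -1.4, 11.0]
opening: 0.139
finger_force: 82.5
```

Emit:
{"name": "step_arm", "arguments": {
  "increments": [
    [[0, 0, 3], [0, 0, 0]],
    [[0, 0, 0], [0, 0, 0]],
    [[0, 0, 0], [0, 0, 0]],
    [[0, 0, 0], [0, 0, 0]],
    [[0, 0, 10], [0, 0, 0]],
    [[0, 0, 30], [0, 0, 0]],
    [[0, 0, 40], [0, 0, 0]],
    [[0, 0, 40], [0, 0, 0]]
  ],
  "fingers": -0.3
}}

```text
time: 34.87
eef_pos: [0.5675, -0.0123, 0.2066]
tcp_rot: [0.047, 0.999, 0.0, -0.002]
contact_force: [1.6, 0.4, 1.3]
opening: 0.349
finger_force: 0.0
```

Emit:
{"name": "step_arm", "arguments": {
  "increments": [
    [[0, 0, 0], [0, 0, 0]],
    [[0, 0, 0], [0, 0, 0]]
  ]
}}

```text
time: 35.03
eef_pos: [0.5707, -0.0129, 0.2108]
tcp_rot: [0.047, 0.999, -0.0, 0.004]
contact_force: [0.1, 0.8, -0.9]
opening: 0.352
finger_force: 0.0
```

```bash
python3 chk.py w8.png
```

```text
[ 0.5707 -0.0129  0.2108] [ 0.047  0.999 -0.     0.004]
```

View pics/w8.png

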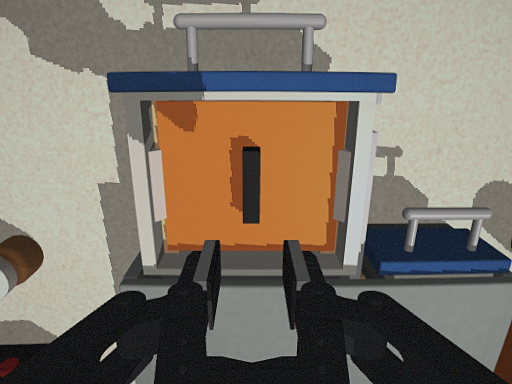

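Emit:
{"name": "step_arm", "arguments": {
  "increments": [
    [[-16, 1.4, 0], [0, 0, -0.121]],
    [[-16, 1.4, 0], [0, 0, -0.121]],
    [[-16, 1.4, 0], [0, 0, -0.121]],
    [[-16, 1.4, 0], [0, 0, -0.121]],
    [[-16, 1.4, 0], [0, 0, -0.121]],
    [[-16, 1.4, 0], [0, 0, -0.121]],
    [[-16, 1.4, 0], [0, 0, -0.121]],
    [[-13, 1.2, 0], [0, 0, -0.121]]
  ]
}}

```text
time: 35.75
eef_pos: [0.4413, -0.0011, 0.2039]
tcp_rot: [0.509, 0.861, -0.001, -0.003]
contact_force: [0.0, -0.1, 0.9]
opening: 0.346
finger_force: 0.0
```

Emit:
{"name": "step_arm", "arguments": {
  "increments": [
    [[0, 0, -20], [0, 0, -0.121]],
    [[0, 0, -20], [0, 0, -0.121]],
    [[0, 0, -15], [0, 0, -0.121]],
    [[0, 0, -10], [0, 0, -0.121]],
    [[0, 0, 0], [0, 0, -0.119]],
    [[0, 0, 0], [0, 0, 0]],
    [[0, 0, 0], [0, 0, 0]],
    [[0, 0, 0], [0, 0, 0]]
  ]
}}

```text
time: 36.42
eef_pos: [0.4434, -0.0015, 0.1408]
tcp_rot: [0.739, 0.674, -0.0, -0.001]
contact_force: [-0.7, -0.8, 0.4]
opening: 0.349
finger_force: 0.0
```

```bash
python3 chk.py w9.png
python3 - <<'E'
from h import *
im=cv2.imread("pics/w9.png");C=tuple(np.load("Cl.npy",allow_pickle=True))
g=cv2.cvtColor(im,cv2.COLOR_BGR2HSV)
for r in (160,190,220): print(r,[int(x) for x in g[r,225:290:4,2]])
for c in blobs(im,(100,120,40),(130,255,255),300): print(c.min(0),c.max(0))
E
```

```text
[ 0.4434 -0.0015  0.1408] [ 0.739  0.674 -0.    -0.001]
160 [169, 170, 169, 170, 168, 166, 164, 76, 120, 137, 133, 103, 111, 106, 104, 103, 107]
190 [171, 168, 172, 176, 169, 167, 87, 75, 124, 135, 132, 98, 107, 106, 107, 107, 107]
220 [103, 168, 165, 163, 164, 166, 92, 84, 124, 134, 131, 92, 105, 107, 103, 104, 109]
[307  35] [363 295]
```

View pics/w9.png

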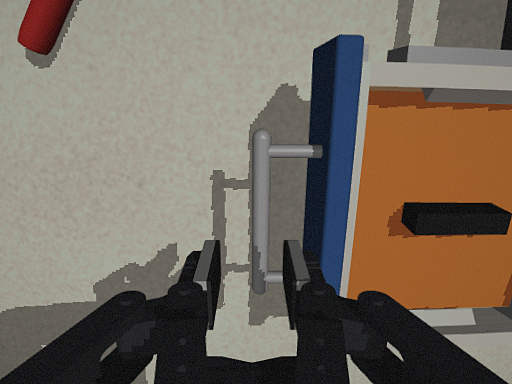

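Emit:
{"name": "step_arm", "arguments": {
  "increments": [
    [[2, 0, -25], [0, 0, 0]],
    [[0, 0, -20], [0, 0, 0]],
    [[0, 0, -14], [0, 0, 0]],
    [[0, 0, 0], [0, 0, 0]],
    [[0, 0, 0], [0, 0, 0]]
  ]
}}

```text
time: 36.88
eef_pos: [0.4454, -0.0016, 0.0821]
tcp_rot: [0.739, 0.673, -0.0, -0.001]
contact_force: [0.6, -1.0, -0.1]
opening: 0.351
finger_force: 0.0
```

Emit:
{"name": "step_arm", "arguments": {
  "increments": [
    [[0, 0, 0], [0, 0, 0]],
    [[0, 0, 0], [0, 0, 0]],
    [[0, 0, 0], [0, 0, 0]],
    [[5, -0.5, 0], [0, 0, 0]],
    [[10, -0.9, 0], [0, 0, 0]],
    [[15, -1.4, 0], [0, 0, 0]],
    [[15, -1.4, 0], [0, 0, 0]],
    [[15, -1.4, 0], [0, 0, 0]]
  ],
  "fingers": -1,
  "grip_force": 50
}}

```text
time: 37.55
eef_pos: [0.507, -0.0077, 0.0841]
tcp_rot: [0.739, 0.673, -0.0, 0.001]
contact_force: [-3.2, -1.6, 6.6]
opening: 0.105
finger_force: 49.3
```

Emit:
{"name": "step_arm", "arguments": {
  "increments": [
    [[15, -1.4, 0], [0, 0, 0]],
    [[15, -1.4, 0], [0, 0, 0]],
    [[15, -1.4, 0], [0, 0, 0]],
    [[15, -1.4, 0], [0, 0, 0]],
    [[10, -0.9, 0], [0, 0, 0]],
    [[8, -0.7, 0], [0, 0, 0]],
    [[0, 0, 0], [0, 0, 0]]
  ]
}}

```text
time: 38.13
eef_pos: [0.5866, -0.0153, 0.0841]
tcp_rot: [0.74, 0.673, 0.001, 0.002]
contact_force: [0.5, -2.1, 5.4]
opening: 0.102
finger_force: 50.3
```

Emit:
{"name": "step_arm", "arguments": {
  "increments": [
    [[4, -0.4, 0], [0, 0, 0]],
    [[4, -0.4, 0], [0, 0, 0]],
    [[0, 0, 0], [0, 0, 0]],
    [[0, 0, 0], [0, 0, 0]]
  ]
}}

```text
time: 38.47
eef_pos: [0.5931, -0.016, 0.0841]
tcp_rot: [0.739, 0.673, 0.001, 0.002]
contact_force: [1.0, -2.5, 5.2]
opening: 0.103
finger_force: 50.2
```

Emit:
{"name": "step_arm", "arguments": {
  "increments": [
    [[3, -0.3, 0], [0, 0, 0]],
    [[3, -0.3, 0], [0, 0, 0]],
    [[0, 0, 0], [0, 0, 0]],
    [[0, 0, 0], [0, 0, 0]]
  ]
}}

```text
time: 38.8
eef_pos: [0.5979, -0.0164, 0.0841]
tcp_rot: [0.739, 0.673, -0.0, 0.001]
contact_force: [-2.5, -2.9, 6.9]
opening: 0.099
finger_force: 50.5
```

Emit:
{"name": "step_arm", "arguments": {
  "increments": [
    [[3, -0.3, 0], [0, 0, 0]],
    [[2, -0.2, 0], [0, 0, 0]],
    [[0, 0, 0], [0, 0, 0]],
    [[0, 0, 0], [0, 0, 0]]
  ]
}}

```text
time: 39.13
eef_pos: [0.598, -0.0164, 0.084]
tcp_rot: [0.739, 0.674, -0.005, -0.005]
contact_force: [-16.0, -2.0, 19.3]
opening: 0.101
finger_force: 51.7
```

Emit:
{"name": "step_arm", "arguments": {
  "increments": [
    [[-4, 0.4, 0], [0, 0, 0]],
    [[0, 0, 0], [0, 0, 0]],
    [[0, 0, 0], [0, 0, 0]],
    [[0, 0, 0], [0, 0, 0]],
    [[0, 0, 20], [0, 0, 0]],
    [[0, 0, 40], [0, 0, 0]],
    [[0, 0, 40], [0, 0, 0]],
    [[0, 0, 40], [0, 0, 0]]
  ],
  "fingers": -0.3
}}

```text
time: 39.8
eef_pos: [0.5982, -0.0157, 0.2229]
tcp_rot: [0.74, 0.673, -0.001, -0.001]
contact_force: [1.0, -0.0, -0.3]
opening: 0.35
finger_force: 0.0
```

Emit:
{"name": "step_arm", "arguments": {
  "increments": [
    [[-10, -35, 0], [0, 0, 0]],
    [[-10, -35, 0], [0, 0, 0]],
    [[-10, -35, 0], [0, 0, 0]],
    [[-10, -35, 0], [0, 0, 0]],
    [[-10, -35, 0], [0, 0, 0]],
    [[-10, -35, 0], [0, 0, 0]],
    [[-10, -35, 0], [0, 0, 0]],
    [[0, 0, 0], [0, 0, 0]]
  ]
}}

```text
time: 40.47
eef_pos: [0.5272, -0.2664, 0.2221]
tcp_rot: [0.741, 0.671, -0.001, 0.001]
contact_force: [0.0, -0.5, -0.5]
opening: 0.352
finger_force: 0.0
```

Run:
```python
from h import *
print(readout.get_state()['eef_pos'].round(3))
im,C=shot("top","top9.png")
for c in blobs(im,(105,120,40),(125,255,255),30,(170,140,310,200)): print(rect(C,c,.1))
h,_=shot("top"); s,_=shot("scene","scene9.png")
cv2.imwrite("pics/end.png",cv2.resize(np.hstack([im[60:300,90:410],]),None,fx=2.4,fy=2.4))
```

```text
[ 0.527 -0.266  0.222]
(642, 43, 324, 20, 84.5)
```

View pics/end.png

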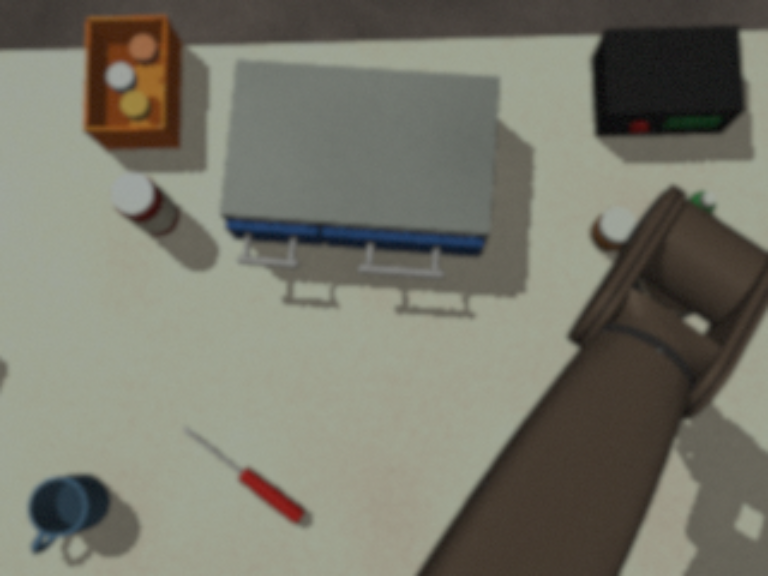

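Both drawers are flush in one straight blue line, the pieces are gone from the bench, and the bystanders in view have not moved.

```bash
python3 -c "
from plant import sign_off
print(sign_off())"
```

```text
the job is handed in; nothing more can be done
None
```

I put the steel bench block, brass clamp and red parts case flat in the right-hand drawer, snapped the cover down past its catches, shut both drawers, and handed the job in at about 40 s; no oilstone was out on the bench.

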